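# Hold a hinge pin through both bushings of a bracket

## Task

Take the brass-headed hinge pin out of the red rack and thread it straight down through the upper and then the lower brass bushing of the blue hinge bracket. Finish while still holding it there, still and upright, the tip out below the lower bushing and the head about 12 mm clear of the upper one, so that I can slip a washer under the head. Leave the two punches in the rack and do not disturb the other things on the bench.

Things in the scene. Friction and masses are not known exactly. Their poses are not given: they have to be found in the camera images.
- pin: hinge pin, upright in one of the three rack holes: steel shank 12 mm diameter, 110 mm long, lowest 8 mm tapering to a 6 mm flat tip; brass-coloured round head above it, 24 mm diameter, 45 mm tall; about 250 g. Origin at the tip, +z towards the head. At the start its tip is 8 mm above the bench, its head 118 to 163 mm above the bench
- pin_tip (a point): centre of the pin's flat tip (bottom end of the shank)
- pin_shoulder (a point): on the pin's axis at the underside of the head, 110 mm above the tip; the grippable head is the 45 mm above it
- bracket: blue hinge bracket fixed to the bench, its 8 mm base plate spanning x -95 to 55, y -55 to 55 mm. Two brass bushing blocks 44 x 44 x 18 mm, one above the other on one vertical axis, bores 15 mm with a 3 mm lead-in chamfer on top; a blue upright plate 58 to 72 mm to the -x side carries them, nothing stands above the upper one. Origin on the bore axis at bench height, z up
- upper_bush (a point): centre of the upper bushing's top face, on the bore axis, 120 mm above the bench; the bushing reaches down to 102 mm
- lower_bush (a point): centre of the lower bushing's bottom face, on the bore axis, 40 mm above the bench; the bushing reaches up to 58 mm. The base plate is 32 mm below this point
- rack: red rack block fixed to the bench, 56 x 184 mm, its top 52 mm above the bench, on a dark 66 x 194 x 8 mm foot; three holes of 13.5 mm diameter, 44 mm deep, in a row along its own y axis at -60, 0 and +60 mm. Origin under its centre, z up. The pin and the two punches stand in the holes in any order
- punch_a: blue-headed punch, same shape and size as the pin, standing in the rack; leave it. Origin at its tip
- punch_b: black-headed punch, same shape and size as the pin, standing in the rack; leave it. Origin at its tip
- spray_can: standing can, 66 mm diameter, 200 mm tall, beyond the work area; origin under its centre
- jar: amber jar with yellow cap, 70 mm diameter, 90 mm tall, beyond the work area; origin under its centre
- wrench: wrench about 180 mm long lying flat between rack and bracket; origin under its middle, x along it
- hammer: hammer lying on the bench at the left; origin under its middle, x along it
- screwdriver: screwdriver lying at the far side; origin under its middle, x along it
Mind the look-alikes: they are no part of the job. What is shaped like the pin but turquoise is not meant. What is shaped like the bracket but pink is not meant.

How it is judged:
By the outcome, as a careful person would: the job done as asked, in the order asked, and still so for the second after the job is handed in, while the arm keeps its last pose, push and grip.
It also fails if it takes over 45 s, if anything falls off the work surface, if the arm or the gripper's body presses on something with over 40 N, if the wrist force passes 120 N, or if a joint passes its speed limit or range.

## Robot

A 6-joint arm with a two-finger parallel gripper is mounted at the origin on the work surface. World frame = base frame: x ahead of the robot, y to its left, z up, the work surface at z = 0. Lengths are in mm, angles in rad, forces in N, time in s.
With the tool pointing down it reaches from about 325 to 750 mm from the base axis. Payload 7.6 kg.
Tool frame: the origin (TCP) lies midway between the tips of the shut fingers; the grasp point (between the pads) lies 19 mm behind it; z points along the fingers, y is the line along which they close (so a half turn about z gives the same grasp; the last joint's range is limited). The gripper opens to 85 mm and grips with 20 to 120 N. Pads are 22 mm wide; open, the fingers measure 114 mm over their backs; the gripper's body (76 mm by 85 mm) begins 54 mm behind the grasp point. The pads swing forward as they close: fully open they stand 13 mm farther back than shut.
Start: joints at [1.193, 0.052, 1.401, -0, 1.689, -0.07], TCP at [159.039, 500.352, 231.323] pointing down, gripper open.
Joint ranges: [-2.9, 2.9], [-0.91, 2.17], [0.12, 2.37], [-1.06, 4.2], [0.26, 2.73], [-2.93, 2.93]. Speed limits (rad/s): [2.57, 2.57, 3.01, 3.14, 3.14, 3.14].

## Interface

Orientations are given as a 3x3 rotation matrix whose columns are the frame's x, y, z axes.
In Python, from workcell import ctrl gives the robot as it stands.
- The arm moves only by the shell command python3 -m creep 'ROWS'. ROWS is a JSON object of lists of equal length, an entry for each row: "offset": the shift along the tool's x, y, z in m, a list of three; "turn": the turn about the tool's z in degrees; "fingers": the opening, from -1 (shut) to 1 (fully open). In form: {"offset": [[tx, ty, tz], ...], "turn": [turn, ...], "fingers": [fingers, ...]}. A call has 1 to 20 rows; each row shifts and turns the commanded pose from where the row before left it, along the tool's axes as they then stand; what a row does not reach is not made up. A row lasts 1/10 s, in which the tool goes at most 50 mm and 8.59 degrees, less where a joint would pass 70% of its speed; a pose out of reach is approached as far as the arm can. A call with a gripper value outside its range is refused whole. The fingers move at their own pace and stop on an object; the grip force is fixed at half the most. Time passes only in rows, so rows that do not move let the fingers close. It gives the time, the measured TCP pose, the force, the opening and the grip force at its end, in the units of the state.
- ctrl.observe(): the state, without advancing time (a new reading comes with each control period).
- ctrl.camera(name): name is "side" or "top" or "wrist"; returns a dict with "image" (400x640x3 uint8, blue, green, red), "camera_matrix" (3x3 intrinsics, pixels), "camera_from_world" (4x4, takes a point from world to camera coordinates); the wrist camera has in their place "mount" (4x4, takes a point from camera to tool coordinates, whose origin is the TCP and whose axes are the flange's). Camera axes: x right, y down, z forward; pixel columns grow to the right and rows downward; lengths in mm; the calibration is good to about 2 mm. The wrist camera is an equidistant fisheye: a pixel r from the principal point sees the ray r / f radians off the axis. A picture is of the moment at which its call begins: read the wrist's pose just before it. There is no depth.
- ctrl.finish_job(): hands the job in; it is judged then, once.
The state is a dict: "clock": time; "joint_pos": joint angles; "qvel": joint speeds; "tau": joint torques, N m; "eef_pos": TCP position; "ee_rot": TCP orientation; "force": force on the tool from outside, world axes, zero at the start; "torque": the same for the moment, N m; "gripper_width": finger opening in mm; "finger_force": force on a finger pad.
Only numpy, scipy, OpenCV 4.12 (cv2) and the standard library are available. Lean on these libraries where they do the work, as an engineer would, in place of code of your own. Each camera call takes 0.05 s, during which the arm holds its last target. There are 200 camera calls.

## Working session

There is one attempt and no reset: what is moved stays moved. The work goes in short steps, Python scripts to look and compute and a shell command to move; the robot and the scene stay as the last step left them, time stands still between calls to the robot, and variables do not carry over. Pictures are saved under pics/ and viewed, at most 10 in all, crops included, and the job is handed in when it is done.

```bash
mkdir -p pics; ls
python3 - <<'E'
from workcell import ctrl
import cv2,numpy as np,json
np.set_printoptions(suppress=True,precision=4)
s=ctrl.observe(); print(s)
for n in ("side","top","wrist"):
    c=ctrl.camera(n); cv2.imwrite(f"pics/{n}0.png",c["image"])
    np.savez(f"{n}0.npz",**c,pos=s["eef_pos"],rot=s["ee_rot"])
    print(n,[(k,np.array(v)) for k,v in c.items() if k!="image"])
E
```

```text
pics
{'clock': 0.0, 'joint_pos': array([ 1.1927,  0.0528,  1.4017, -0.    ,  1.6886, -0.0703]), 'qvel': array([ 0.0008,  0.0006, -0.0006,  0.0006,  0.0006,  0.0008]), 'tau': array([ -0.0007, -38.1674, -36.0181,  -0.0001,   0.0064,  -0.    ]), 'eef_pos': array([158.9192, 500.0571, 230.4608]), 'ee_rot': array([[-0.953 ,  0.3029, -0.0006],
       [ 0.3029,  0.953 , -0.0014],
       [ 0.0001, -0.0016, -1.    ]]), 'force': array([-0.6606,  0.1461, -0.6989]), 'torque': array([ 0.0134,  0.018 , -0.002 ]), 'finger_force': 0.0, 'gripper_width': 85.50182072127016}
side [('camera_matrix', array([[492.1012,   0.    , 317.6772],
       [  0.    , 492.1012, 198.1166],
       [  0.    ,   0.    ,   1.    ]])), ('camera_from_world', array([[  -0.9763,   -0.2152,   -0.0224,  595.1251],
       [  -0.1248,    0.6445,   -0.7543,   77.9386],
       [   0.1768,   -0.7337,   -0.6561, 1221.9386],
       [   0.    ,    0.    ,    0.    ,    1.    ]]))]
top [('camera_matrix', array([[440.75  ,   0.    , 314.438 ],
       [  0.    , 440.75  , 197.7316],
       [  0.    ,   0.    ,   1.    ]])), ('camera_from_world', array([[   0.0022,   -1.    ,    0.0042,  105.7184],
       [  -0.9963,   -0.0025,   -0.0859,  588.4456],
       [   0.0859,   -0.004 ,   -0.9963, 1028.4472],
       [   0.    ,    0.    ,    0.    ,    1.    ]]))]
wrist [('camera_matrix', array([[309.7069,   0.    , 323.7733],
       [  0.    , 309.7069, 195.4734],
       [  0.    ,   0.    ,   1.    ]])), ('mount', array([[   0.0001,   -0.9619,   -0.2733,   70.2062],
       [   1.    ,   -0.    ,    0.0004,    0.1604],
       [  -0.0004,   -0.2733,    0.9619, -141.3848],
       [   0.    ,    0.    ,    0.    ,    1.    ]]))]
```

View pics/top0.png

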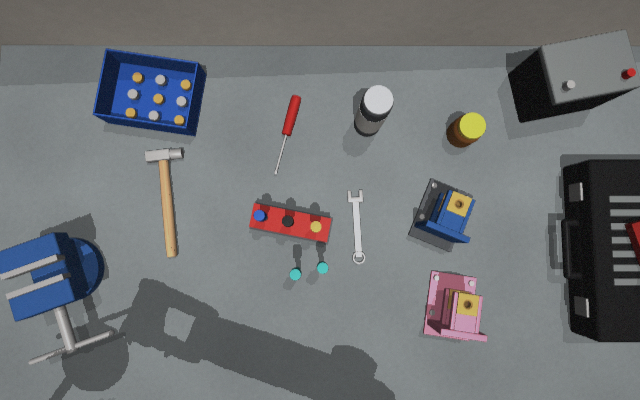

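View pics/side0.png

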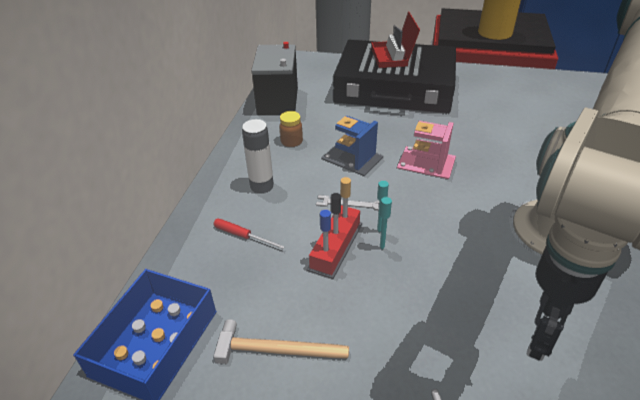

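Top view: rack with brass head at about (316,227), black (288,221) and blue (260,216); turquoise decoys at (295,274) and (323,268). Blue bracket's bore is at about (459,204), the pink decoy below it. In the side view the brass head is at (346,187) and the bracket bore at about (349,121). Next I'll measure with both cameras, and magnify the parts that matter.

```bash
cat > h.py <<'E'
import numpy as np,cv2
def load(n): return dict(np.load(n+".npz"))
def onplane(c,uv,z):
    "pixel -> world at height z"
    K,T=c["camera_matrix"],c["camera_from_world"]
    R,t=T[:3,:3],T[:3,3]; o=-R.T@t
    d=R.T@np.linalg.solve(K,[uv[0],uv[1],1]); return o+d*(z-o[2])/d[2]
def proj(c,p):
    q=c["camera_from_world"]@np.append(p,1); q=c["camera_matrix"]@q[:3]; return q[:2]/q[2]
def tri(c1,a,c2,b):
    P=[c["camera_matrix"]@c["camera_from_world"][:3] for c in (c1,c2)]
    X=cv2.triangulatePoints(P[0],P[1],np.array(a,float),np.array(b,float)); return (X[:3]/X[3]).ravel()
def wray(c,uv):
    "wrist fisheye pixel -> world origin, direction"
    K,M=c["camera_matrix"],c["mount"]
    x=(np.array(uv)-K[:2,2])/K[0,0]; r=np.hypot(*x)
    d=np.append(np.sin(r)*x/max(r,1e-9),np.cos(r))
    return c["rot"]@M[:3,3]+c["pos"], c["rot"]@M[:3,:3]@d
def wplane(c,uv,z):
    o,d=wray(c,uv); return o+d*(z-o[2])/d[2]
E
python3 - <<'E'
from h import *
np.set_printoptions(suppress=True,precision=1)
t,s=load("top0"),load("side0")
crops=[cv2.resize(i["image"][y:y+80,x:x+100],None,fx=4,fy=4,interpolation=cv2.INTER_CUBIC) for i,x,y in((t,250,180),(t,410,165),(s,300,165),(s,310,100))]
im=np.vstack([np.hstack(crops[:2]),np.hstack(crops[2:])])[:, :]
cv2.imwrite("pics/crop.png",cv2.resize(im,(750,600)))
for n,c in(("top",t),("side",s)):
    h=cv2.cvtColor(c["image"],cv2.COLOR_BGR2HSV)
    m=cv2.inRange(h,(12,110,90),(30,255,255))
    k,_,st,ce=cv2.connectedComponentsWithStats(m)
    for i in range(1,k):
        if st[i,4]>25: print(n,st[i],ce[i])
E
```

```text
top [133  73   9  10  71] [137.1  77.3]
top [181  80  10  10  75] [185.4  84.4]
top [154  94   9  10  70] [158.   98.5]
top [126 109  10   9  72] [130.3 112.6]
top [455 113  31  30 480] [470.6 127.7]
top [175 116   9   9  69] [178.9 119.8]
top [446 191  26  26 386] [458.5 203.5]
top [310 221  12  12 101] [315.4 226.4]
top [448 289  31  27 510] [464.8 302.4]
side [ 480    0   41   40 1237] [499.5  18.6]
side [280 111  21  21 357] [290.1 120.8]
side [338 117  19  11 117] [346.9 121.8]
side [416 122  17  11 128] [424.1 127. ]
side [338 135  12   8  35] [343.1 138.6]
side [414 141   6   8  32] [416.3 144.4]
side [341 178  10  19  64] [346.1 182.8]
side [151 300  11  11  91] [156.4 304.9]
side [152 329  12  12 107] [157.8 334. ]
side [115 346  12  13 122] [120.6 352.1]
```

View pics/crop.png

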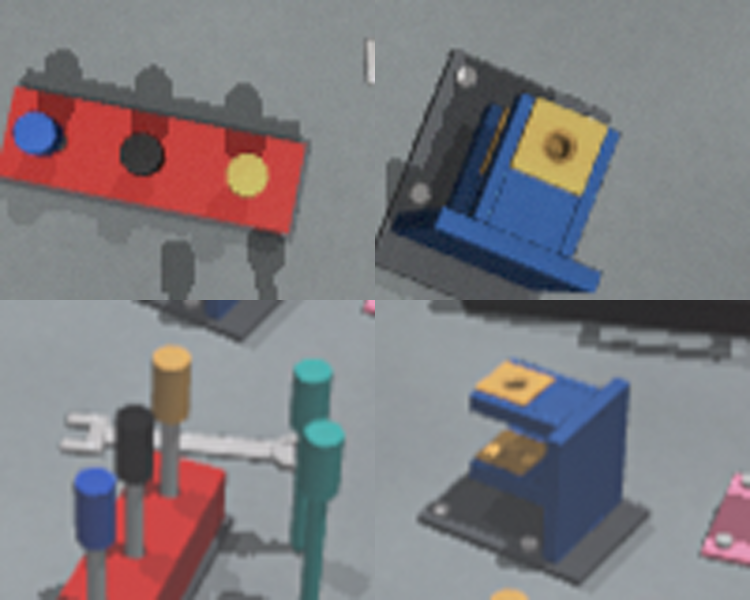

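The crop shows the brass head top at top-view (315.7,226.4) and side-view (345.6,180), and the bore mouth at top (459.6,204.2) and side (348.1,122.1). All three heads are separate and upright.

Run:
```python
from h import *
np.set_printoptions(suppress=True,precision=1)
t,s=load("top0"),load("side0")
print("pin",onplane(t,(315.7,226.4),163),onplane(s,(345.6,180),163),tri(t,(315.7,226.4),s,(345.6,180)))
print("bore",onplane(t,(459.6,204.2),120),onplane(s,(348.1,122.1),120),tri(t,(459.6,204.2),s,(348.1,122.1)))
b=onplane(t,(259.9,215.5),163);k=onplane(t,(287.7,221.1),163);print("blue",b,"black",k)
for uv in((295,274),(323,268)):print("turq",onplane(t,uv,163))
p=onplane(t,(315.7,226.4),163); print(np.linalg.norm(p-k),np.linalg.norm(k-b), "row dir deg",np.degrees(np.arctan2(*(b-p)[[1,0]])))
R=t["rot"];d=p-t["pos"];print("tool shift to pin",R.T@d, "tool y dir",np.degrees(np.arctan2(R[1,1],R[0,1])))
```

```text
pin [516.9 104.9 163. ] [517.  105.4 163. ] [517.  104.9 162.6]
bore [ 566.7 -208.2  120. ] [ 563.8 -205.3  120. ] [ 565.5 -209.2  117.4]
blue [539.1 220.4 163. ] black [527.7 162.8 163. ]
turq [419.6 147.1 163. ]
turq [431.9  89.8 163. ]
58.87978722393709 58.68968856445486 row dir deg 79.0952279695209
tool shift to pin [-460.9 -268.    67.8] tool y dir 72.36679106386882
```

Pin at (517,105): both cameras agree and z=162.6 checks against 163. Bore at about (566,-208). Row spacing comes to 58.8 against 60, which is fine. I'll move over the pin at the current height, then turn +83 so the fingers close across the row.

```bash
python3 -m creep '{"offset": [[-0.033,-0.019,0],[-0.033,-0.019,0],[-0.033,-0.019,0],[-0.033,-0.019,0],[-0.033,-0.019,0],[-0.033,-0.019,0],[-0.033,-0.019,0],[-0.033,-0.019,0],[-0.033,-0.019,0],[-0.033,-0.019,0],[-0.033,-0.019,0],[-0.033,-0.019,0],[-0.033,-0.019,0],[-0.032,-0.021,0]], "turn": [0,0,0,0,0,0,0,0,0,0,0,0,0,0], "fingers": [0.3,0.3,0.3,0.3,0.3,0.3,0.3,0.3,0.3,0.3,0.3,0.3,0.3,0.3]}'
python3 -m creep '{"offset": [[0,0,0],[0,0,0],[0,0,0],[0,0,0],[0,0,0],[0,0,0],[0,0,0],[0,0,0],[0,0,0],[0,0,0],[0,0,0],[0,0,0]], "turn": [8.3,8.3,8.3,8.3,8.3,8.3,8.3,8.3,8.3,8.3,0,0], "fingers": [0.3,0.3,0.3,0.3,0.3,0.3,0.3,0.3,0.3,0.3,0.3,0.3]}'
python3 - <<'E'
from workcell import ctrl
from h import *
np.set_printoptions(suppress=True,precision=3)
s=ctrl.observe();print(s["eef_pos"],s["ee_rot"],s["joint_pos"],s["gripper_width"])
c=ctrl.camera("wrist");c.update(pos=s["eef_pos"],rot=s["ee_rot"]);np.savez("wrist1.npz",**c);cv2.imwrite("pics/wrist1.png",c["image"])
E
```

```text
clock: 1.55
eef_pos: [518.0, 104.0, 230.9]
ee_rot: [[-0.953, 0.303, -0.0], [0.303, 0.953, 0.0], [0.001, 0.0, -1.0]]
force: [0.2, 0.9, 0.5]
gripper_width: 55.6
finger_force: 0.0
clock: 2.75
eef_pos: [517.1, 105.3, 231.1]
ee_rot: [[0.181, 0.984, -0.0], [0.984, -0.181, 0.0], [-0.0, -0.0, -1.0]]
force: [0.3, 0.2, -0.0]
gripper_width: 55.6
finger_force: 0.0
[517.092 105.271 231.057] [[ 0.181  0.984 -0.   ]
 [ 0.984 -0.181  0.   ]
 [-0.    -0.    -1.   ]] [0.131 0.06  1.393 0.    1.689 0.313] 55.595641980826244
```

View pics/wrist1.png

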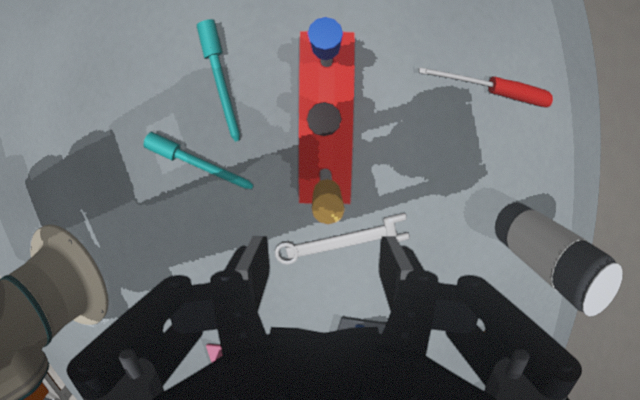

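Wrist view: brass head top at about (328,209), centred between the fingertips (255,250)/(395,250); the row is vertical in the picture, and the path down is clear of the punches and the turquoise parts.

Run:
```python
from h import *
np.set_printoptions(suppress=True,precision=1)
c=load("wrist1")
im=c["image"][160:240,280:380]
h=cv2.cvtColor(c["image"],cv2.COLOR_BGR2HSV)
for lo in (90,150):
    m=cv2.inRange(h,(12,100,lo),(30,255,255));k,_,st,ce=cv2.connectedComponentsWithStats(m)
    print([(st[i],ce[i]) for i in range(1,k) if st[i,4]>50])
for uv in((328,209),(323.5,118)): print(wplane(c,uv,163))
cv2.imwrite("pics/c2.png",cv2.resize(im,None,fx=5,fy=5,interpolation=cv2.INTER_CUBIC))
```

```text
[(array([312, 180,  32,  44, 981], dtype=int32), array([327.3, 203.4]))]
[(array([313, 207,  30,  17, 295], dtype=int32), array([326.9, 215.5]))]
[519.2 105.  163. ]
[527.6 168.5 163. ]
```

View pics/c2.png

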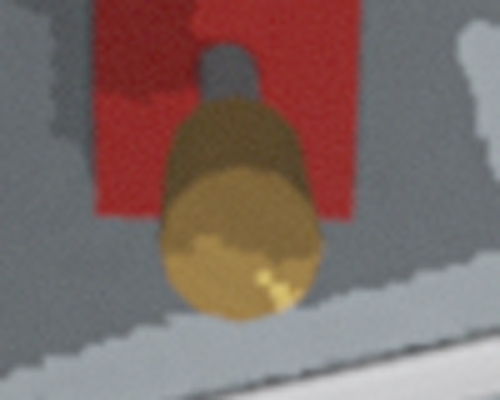

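Head centre comes out at (519.2,105.0) from the wrist against 516.9–517 from the others, so I take 518. Descend 109 mm and close.

```bash
python3 -m creep '{"offset": [[0,0.001,0.015],[0,0,0.02],[0,0,0.02],[0,0,0.02],[0,0,0.015],[0,0,0.01],[0,0,0.009],[0,0,0],[0,0,0]], "turn": [0,0,0,0,0,0,0,0,0], "fingers": [0.3,0.3,0.3,0.3,0.3,0.3,0.3,0.3,0.3]}'
python3 -m creep '{"offset": [[0,0,0],[0,0,0],[0,0,0],[0,0,0],[0,0,0],[0,0,0],[0,0,0],[0,0,0],[0,0,0],[0,0,0]], "turn": [0,0,0,0,0,0,0,0,0,0], "fingers": [-1,-1,-1,-1,-1,-1,-1,-1,-1,-1]}'
```

```text
clock: 3.7
eef_pos: [518.5, 105.1, 122.8]
ee_rot: [[0.184, 0.983, 0.001], [0.983, -0.184, 0.0], [0.0, 0.001, -1.0]]
force: [0.1, -0.1, -0.3]
gripper_width: 55.5
finger_force: 0.0
clock: 4.7
eef_pos: [518.5, 105.2, 123.1]
ee_rot: [[0.185, 0.983, 0.001], [0.983, -0.185, 0.0], [0.001, 0.001, -1.0]]
force: [-1.4, 0.4, 6.2]
gripper_width: 22.5
finger_force: 58.5
```

Gripped at about the head diameter. Lift straight up.

```bash
python3 -m creep '{"offset": [[0,0,-0.003],[0,0,-0.008],[0,0,-0.01],[0,0,-0.012],[0,0,-0.012],[0,0,-0.012],[0,0,-0.012],[0,0,-0.012],[0,0,-0.012],[0,0,-0.012],[0,0,-0.012],[0,0,-0.012],[0,0,-0.012],[0,0,-0.008],[0,0,-0.005],[0,0,0],[0,0,0]], "turn": [0,0,0,0,0,0,0,0,0,0,0,0,0,0,0,0,0], "fingers": [-1,-1,-1,-1,-1,-1,-1,-1,-1,-1,-1,-1,-1,-1,-1,-1,-1]}'
python3 - <<'E'
from workcell import ctrl
from h import *
np.set_printoptions(suppress=True,precision=1)
s=ctrl.observe()
ims=[]
for n in("side","top","wrist"):
    c=ctrl.camera(n);c.update(pos=s["eef_pos"],rot=s["ee_rot"]);np.savez(n+"2.npz",**c);ims.append(c["image"])
t=load("top0");R=s["ee_rot"]
sd=load("side2");print(s["eef_pos"],[proj(sd,s["eef_pos"]+np.array([0,0,z])) for z in(-113,-3,19)])
a=cv2.resize(ims[0][40:240,240:440],(400,400),interpolation=cv2.INTER_CUBIC)
b=cv2.resize(ims[2][100:300,220:420],(400,400),interpolation=cv2.INTER_CUBIC)
cv2.imwrite("pics/held.png",np.hstack([a,b]))
E
```

```text
clock: 6.4
eef_pos: [518.0, 105.1, 275.8]
ee_rot: [[0.185, 0.983, -0.001], [0.983, -0.185, -0.0], [-0.0, -0.001, -1.0]]
force: [-0.8, -0.0, -3.5]
gripper_width: 22.4
finger_force: 59.2
[518.  105.1 275.8] [array([345.2, 179.9]), array([345.9, 140.1]), array([346. , 131.4])]
```

View pics/held.png

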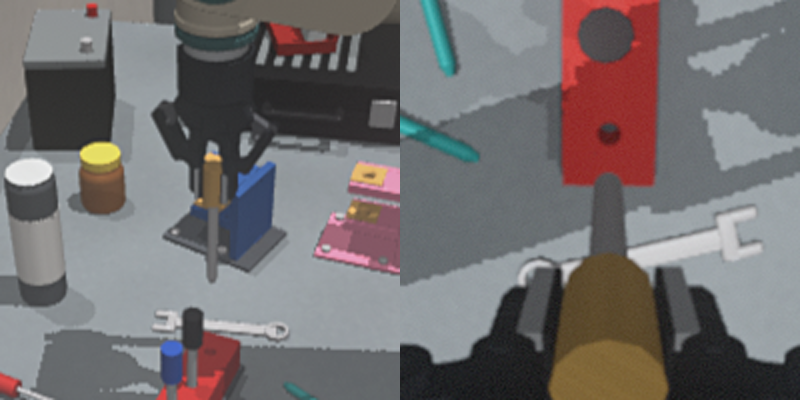

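Held pin hangs upright: side view tip at about (346,180), as predicted for straight under the TCP; wrist view tip at about (324,187.5), with the emptied hole above it and both punches undisturbed in the rack. Check tip and carry shift.

Run:
```python
from h import *
np.set_printoptions(suppress=True,precision=1)
c=load("wrist2")
print("tip in tool",c["rot"].T@(wplane(c,(324,187.5),161)-c["pos"]))
s=load("side2");tip=onplane(s,(346,180),161);print("side",c["rot"].T@(tip-c["pos"]))
print("shoulder", c["rot"].T@(wplane(c,(328,(340/2+100)),271)-c["pos"]))
d=np.array([566-518,-208-105.1,0]);print("shift",c["rot"].T@d)
```

```text
tip in tool [  4.   -0.7 114.8]
side [ -2.5  -1.1 114.8]
shoulder [-13.6   1.4   4.8]
shift [-298.9  105.    -0. ]
```

```bash
python3 -m creep '{"offset": [[-0.01,0.004,0],[-0.02,0.007,0],[-0.025,0.009,0],[-0.03,0.01,0],[-0.03,0.01,0],[-0.03,0.01,0],[-0.03,0.01,0],[-0.03,0.011,0],[-0.03,0.011,0],[-0.025,0.009,0],[-0.02,0.007,0],[-0.012,0.004,0.01],[-0.007,0.003,0.01],[0,0,0],[0,0,0],[0,0,0]], "turn": [0,0,0,0,0,0,0,0,0,0,0,0,0,0,0,0], "fingers": [-1,-1,-1,-1,-1,-1,-1,-1,-1,-1,-1,-1,-1,-1,-1,-1]}'
cat > look.py <<'E'
import sys
from workcell import ctrl
from h import *
np.set_printoptions(suppress=True,precision=2)
k=sys.argv[1];s=ctrl.observe();print(s["eef_pos"],s["ee_rot"].ravel(),s["joint_pos"])
for n in("side","top","wrist"):
    c=ctrl.camera(n);c.update(pos=s["eef_pos"],rot=s["ee_rot"]);np.savez(n+k+".npz",**c)
sd=load("side"+k);w=load("wrist"+k)
u,v=proj(sd,[566,-208,130]).astype(int)
a=sd["image"][v-50:v+50,u-50:u+50]; b=w["image"][145:245,274:374]
print("side origin",u-50,v-50,"wrist origin 274 145, scale 4")
cv2.imwrite(f"pics/l{k}.png",np.hstack([cv2.resize(i,None,fx=4,fy=4,interpolation=cv2.INTER_CUBIC) for i in(a,b)]))
E
python3 look.py 3
```

```text
clock: 8.15
eef_pos: [566.3, -207.3, 256.8]
ee_rot: [[0.183, 0.983, 0.001], [0.983, -0.183, -0.0], [0.0, 0.001, -1.0]]
force: [0.5, 0.4, -2.6]
gripper_width: 22.7
finger_force: 59.2
[ 566.35 -207.27  256.78] [ 0.18  0.98  0.    0.98 -0.18 -0.    0.    0.   -1.  ] [-0.41  0.27  1.11  0.    1.76 -0.23]
side origin 297 68 wrist origin 274 145, scale 4
```

View pics/l3.png

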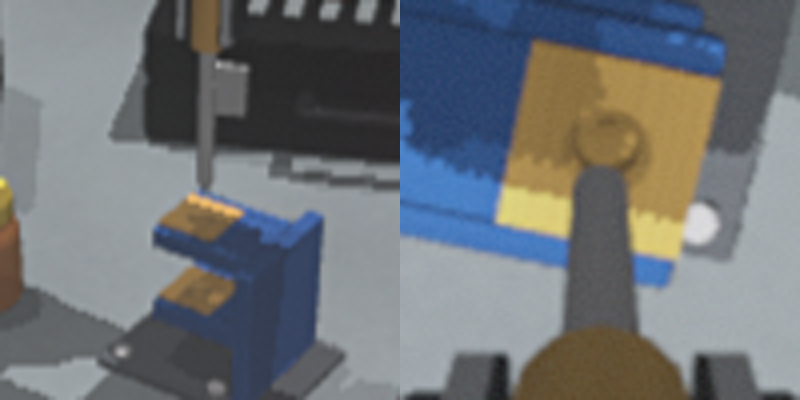

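The view shows the tip a little above the upper bushing. Wrist crop: tip (600,170), bushing-face corners (530,40),(722,78),(685,255),(497,220), bore about (608,143). Side crop: tip (203,185), bore about (205,213).

Run:
```python
from h import *
np.set_printoptions(suppress=True,precision=1)
w,s,t=load("wrist3"),load("side3"),load("top0")
W=lambda u,v,z:(w["rot"].T@(wplane(w,(274+(u-400)/4,145+v/4),z)-w["pos"]))[:2]
S=lambda u,v,z:(w["rot"].T@(onplane(s,(297+u/4,68+v/4),z)-w["pos"]))[:2]
cs=np.array([W(*c,120) for c in((530,40),(722,78),(685,255),(497,220))]);print(cs,cs.mean(0),[np.linalg.norm(cs[i]-cs[i-1]) for i in range(4)])
print("wrist tip",W(600,172,142),"bore",W(608,143,120))
print("side tip",S(203,184,142),"bore",S(205,213,120))
print("top bore",(w["rot"].T@(onplane(t,(459.6,204.2),120)-w["pos"]))[:2])
# finer brass face in top0 by colour: min-area rectangle
h=cv2.cvtColor(t["image"],cv2.COLOR_BGR2HSV);m=cv2.inRange(h,(12,80,60),(32,255,255));m[:185]=0;m[222:]=0;m[:,:440]=0;m[:,480:]=0
m=cv2.morphologyEx(m,cv2.MORPH_OPEN,np.ones((3,3)))
r=cv2.minAreaRect(cv2.findNonZero(m));print(r,(w["rot"].T@(onplane(t,r[0],120)-w["pos"]))[:2])
```

```text
[[ 28.8 -16.5]
 [ 20.1  27.2]
 [-22.4  19.5]
 [-13.7 -24.8]] [3.2 1.3] [np.float64(43.34013785188863), np.float64(44.58602776263153), np.float64(43.183579484433125), np.float64(45.16104463120792)]
wrist tip [ 3.5 -0.7] bore [4.8 1.2]
side tip [-5.   0.9] bore [-2.9 -1.8]
top bore [-0.9  0.4]
((458.6551513671875, 203.362060546875), (20.42648696899414, 20.24079132080078), 21.801410675048828) [1.4 1.8]
```

The wrist's relative fix is bore minus tip ≈ (+0.5,+1.9) mm; face sides measure 43–45 against 44. Side view is coarse. I'll correct, drop a little, turn +90 and look again from the other direction.

```bash
python3 -m creep '{"offset": [[0.0005,0.0015,0.005],[0,0,0.005],[0,0,0],[0,0,0],[0,0,0],[0,0,0],[0,0,0],[0,0,0],[0,0,0],[0,0,0],[0,0,0],[0,0,0],[0,0,0],[0,0,0],[0,0,0]], "turn": [0,0,7.5,7.5,7.5,7.5,7.5,7.5,7.5,7.5,7.5,7.5,7.5,7.5,0], "fingers": [-1,-1,-1,-1,-1,-1,-1,-1,-1,-1,-1,-1,-1,-1,-1]}'
python3 look.py 4
```

```text
clock: 9.8
eef_pos: [567.7, -207.8, 245.6]
ee_rot: [[0.983, -0.186, -0.001], [-0.186, -0.983, 0.0], [-0.001, -0.0, -1.0]]
force: [-0.7, 0.0, -2.3]
gripper_width: 22.4
finger_force: 59.2
[ 567.66 -207.84  245.64] [ 0.98 -0.19 -0.   -0.19 -0.98  0.   -0.   -0.   -1.  ] [-0.41  0.28  1.12  0.    1.74  1.35]
side origin 297 68 wrist origin 274 145, scale 4
```

View pics/l4.png

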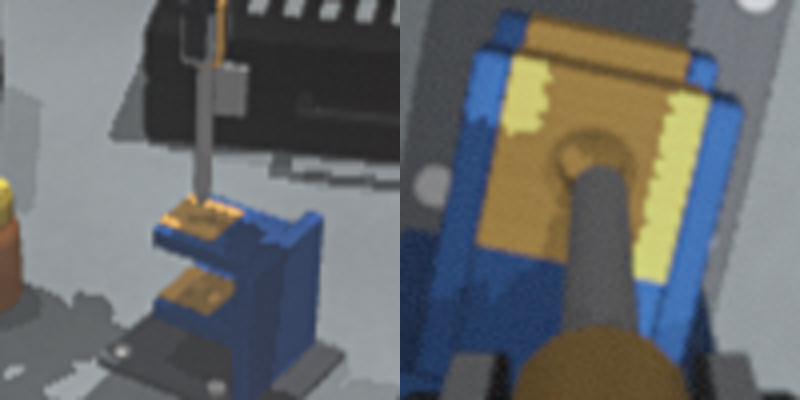

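From the second direction, crop: face corners (515,53),(708,95),(668,283),(478,245); bore ring 552–637 wide, top at 128, centre about (595,168); tip end about (600,172).

Run:
```python
from h import *
np.set_printoptions(suppress=True,precision=1)
w,s=load("wrist4"),load("side4")
zt=245.6-115
W=lambda u,v,z:(wplane(w,(274+(u-400)/4,145+v/4),z)-w["pos"])[:2]
S=lambda u,v,z:(onplane(s,(297+u/4,68+v/4),z)-w["pos"])[:2]
cs=np.array([W(*c,120) for c in((515,53),(708,95),(668,283),(478,245))]);print("world-TCP: centre",cs.mean(0),[np.linalg.norm(cs[i]-cs[i-1]) for i in range(4)])
print("wrist tip",W(600,173,zt),"bore",W(595,168,120))
print("side tip",S(202,198,zt),"bore",S(205,213,120))
w3=load("wrist3");R=w3["rot"][:2,:2];print("view3 world tip",R@[3.5,-.7],"bore",R@[3.2,1.3],R@[4.8,1.2],"minus moved",w["pos"]-w3["pos"])
```

```text
world-TCP: centre [0. 2.] [np.float64(44.874178343987346), np.float64(43.27953463327231), np.float64(44.47861900138643), np.float64(44.22360897197305)]
wrist tip [ 1.9 -0.1] bore [0.6 1.2]
side tip [-0.7 -4.3] bore [-3.5 -2. ]
view3 world tip [-0.   3.6] bore [1.9 2.9] [2.1 4.5] minus moved [  1.3  -0.6 -11.1]
```

Combining the views, weighting each view's good axis, the bore lies about (-0.5,+1.5) mm in world from the tip, i.e. tool (-0.8,-1.4). Correct, then enter the upper bushing slowly, watching the force.

```bash
python3 -m creep '{"offset": [[-0.0008,-0.0014,0],[0,0,0.004],[0,0,0.004],[0,0,0.003],[0,0,0.003],[0,0,0]], "turn": [0,0,0,0,0,0], "fingers": [-1,-1,-1,-1,-1,-1]}'
python3 -m creep '{"offset": [[0,0,0.003],[0,0,0.003],[0,0,0.003],[0,0,0]], "turn": [0,0,0,0], "fingers": [-1,-1,-1,-1]}'
python3 -c "
from workcell import ctrl
s=ctrl.observe();print(s['force'],s['torque'])"
```

```text
clock: 10.55
eef_pos: [567.0, -206.3, 231.5]
ee_rot: [[0.983, -0.184, -0.001], [-0.184, -0.983, 0.001], [-0.001, -0.0, -1.0]]
force: [-0.4, -0.1, -2.6]
gripper_width: 22.9
finger_force: 59.2
clock: 10.95
eef_pos: [567.0, -206.3, 222.6]
ee_rot: [[0.983, -0.185, -0.001], [-0.185, -0.983, 0.0], [-0.001, -0.0, -1.0]]
force: [-0.0, -0.4, -2.8]
gripper_width: 22.8
finger_force: 59.2
[-0.03615788 -0.40460328 -2.81410189] [-0.01773639 -0.01126823 -0.01849469]
```

The tip is at z≈108, inside the bore, with no contact force. Continue.

```bash
python3 -m creep '{"offset": [[0,0,0.003],[0,0,0.004],[0,0,0.004],[0,0,0.004],[0,0,0.004],[0,0,0]], "turn": [0,0,0,0,0,0], "fingers": [-1,-1,-1,-1,-1,-1]}'
python3 -m creep '{"offset": [[0,0,0.004],[0,0,0.005],[0,0,0.005],[0,0,0.005],[0,0,0.004],[0,0,0.003],[0,0,0]], "turn": [0,0,0,0,0,0,0], "fingers": [-1,-1,-1,-1,-1,-1,-1]}'
python3 look.py 5
```

```text
clock: 11.55
eef_pos: [566.9, -206.3, 203.3]
ee_rot: [[0.983, -0.185, -0.001], [-0.185, -0.983, 0.001], [-0.001, -0.0, -1.0]]
force: [0.3, -1.0, -1.5]
gripper_width: 22.7
finger_force: 59.2
clock: 12.25
eef_pos: [567.0, -206.3, 177.6]
ee_rot: [[0.983, -0.185, -0.001], [-0.185, -0.983, 0.0], [-0.001, -0.0, -1.0]]
force: [0.1, -0.7, -3.0]
gripper_width: 22.4
finger_force: 59.2
[ 567.04 -206.32  177.65] [ 0.98 -0.18 -0.   -0.18 -0.98  0.   -0.   -0.   -1.  ] [-0.41  0.29  1.24  0.    1.61  1.35]
side origin 297 68 wrist origin 274 145, scale 4
```

View pics/l5.png

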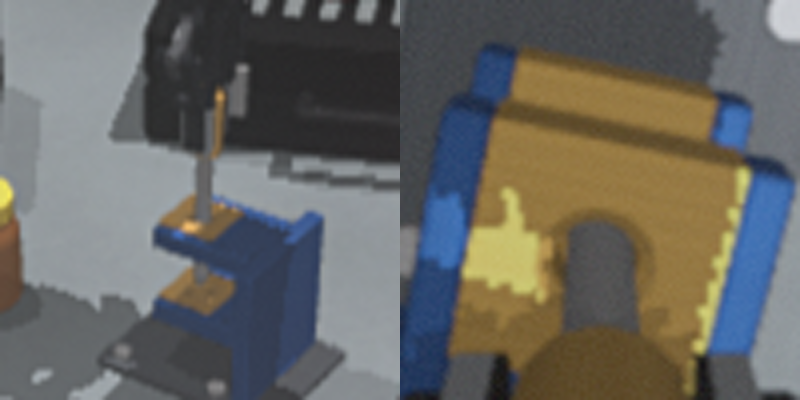

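The pin is through the upper bushing and centred in the ring (shank 567–637, ring 548–655 in the crop). In the side view the tip shows just above the lower bushing's bore at (203,280). Enter the lower bushing gently.

```bash
python3 -m creep '{"offset": [[0,0,0.003],[0,0,0.003],[0,0,0.003],[0,0,0.003],[0,0,0]], "turn": [0,0,0,0,0], "fingers": [-1,-1,-1,-1,-1]}'
python3 -m creep '{"offset": [[0,0,0.003],[0,0,0.003],[0,0,0]], "turn": [0,0,0], "fingers": [-1,-1,-1]}'
```

```text
clock: 12.9
eef_pos: [567.0, -206.3, 165.5]
ee_rot: [[0.983, -0.184, -0.001], [-0.184, -0.983, 0.001], [-0.001, -0.0, -1.0]]
force: [-0.2, 0.7, -2.2]
gripper_width: 22.6
finger_force: 59.2
clock: 13.2
eef_pos: [567.0, -206.3, 159.6]
ee_rot: [[0.983, -0.185, -0.001], [-0.185, -0.983, 0.0], [-0.001, -0.0, -1.0]]
force: [0.4, -0.6, -2.3]
gripper_width: 22.6
finger_force: 59.2
```

No contact with the tip at z≈45. Go down the remaining 22.5 mm.

```bash
python3 -m creep '{"offset": [[0,0,0.003],[0,0,0.003],[0,0,0.003],[0,0,0.003],[0,0,0.003],[0,0,0.003],[0,0,0.003],[0,0,0.0015],[0,0,0],[0,0,0],[0,0,0],[0,0,0]], "turn": [0,0,0,0,0,0,0,0,0,0,0,0], "fingers": [-1,-1,-1,-1,-1,-1,-1,-1,-1,-1,-1,-1]}'
python3 look.py 6
```

```text
clock: 14.4
eef_pos: [567.3, -206.4, 138.0]
ee_rot: [[0.983, -0.185, 0.0], [-0.185, -0.983, -0.0], [0.0, -0.0, -1.0]]
force: [-0.6, -0.3, -2.3]
gripper_width: 22.8
finger_force: 59.2
[ 567.28 -206.45  137.96] [ 0.98 -0.18  0.   -0.18 -0.98 -0.    0.   -0.   -1.  ] [-0.41  0.32  1.29  0.    1.54  1.35]
side origin 297 68 wrist origin 274 145, scale 4
```

View pics/l6.png

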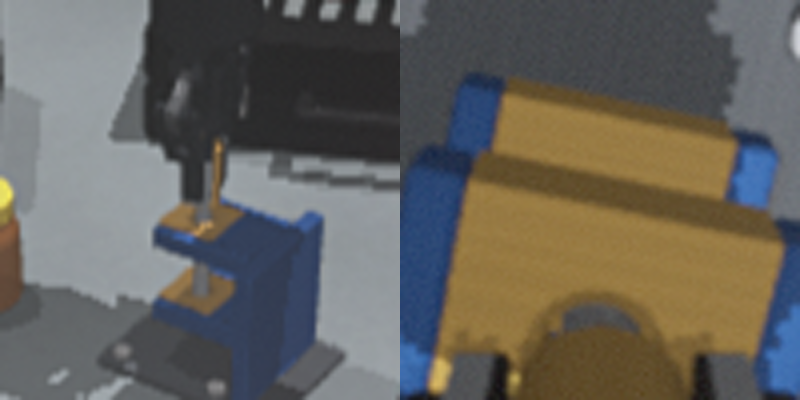

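The shank runs through both bushings, with no side force. The gap computes to 12.9 mm, so trim 0.8 mm, settle, and hand in.

```bash
python3 -m creep '{"offset": [[0,0,0.0008],[0,0,0],[0,0,0],[0,0,0],[0,0,0],[0,0,0]], "turn": [0,0,0,0,0,0], "fingers": [-1,-1,-1,-1,-1,-1]}' && python3 -c "
from workcell import ctrl
print(ctrl.finish_job())"
```

```text
clock: 15.15
eef_pos: [567.2, -206.4, 137.0]
ee_rot: [[0.983, -0.185, 0.0], [-0.185, -0.983, 0.0], [0.0, -0.0, -1.0]]
force: [0.7, -0.2, -2.8]
gripper_width: 22.8
finger_force: 59.2
the job is handed in; nothing more can be done
None
```

The brass-headed pin is held still and upright through both bushings, its tip about 18 mm below the lower one and its head about 12 mm clear of the upper one (both worked out from the arm's height); it was handed in at about 15 s, with the punches left in the rack and nothing else touched.

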